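Add the third slotted weight to the felt wire brake

ROBOT

A 7-joint arm with a two-finger parallel gripper is mounted at the origin on the work surface. World frame = base frame: x ahead of the robot, y to its left, z up, the work surface at z = 0. Lengths are in m, angles in rad, forces in N, time in s.
With the tool pointing down it reaches from about 0.425 to 0.925 m from the base axis. Payload 6.8 kg.
Tool frame: the origin (TCP) lies midway between the tips of the shut fingers; the grasp point (between the pads) lies r.grip_point_offset behind it (r.grip_point_offset is the distance from the TCP to the grasp point, in m); z points along the fingers, y is the line along which they close (so a half turn about z gives the same grasp; the last joint's range is limited). The gripper opens to 85 mm and grips with 20 to 120 N. Pads are 22 mm wide; open, the fingers measure 114 mm over their backs; the gripper's body (76 mm by 85 mm) begins 54 mm behind the grasp point. The pads swing forward as they close: fully open they stand 13 mm farther back than shut.
Start: joints at [-1.341, 0.477, 0.022, 1.555, -0.011, 1.109, -0.083], TCP at [0.224, 0.637, 0.231] pointing down, gripper open.
Joint ranges: [-2.96, 2.96], [-0.34, 2.1], [-1.41, 1.46], [0.24, 2.44], [-1.37, 4.51], [0.17, 1.92], [-2.96, 2.96]. Speed limits (rad/s): [2.39, 2.39, 3.14, 3.14, 3.14, 3.14, 3.14].

INTERFACE

Orientations are given as [roll, pitch, yaw] about the fixed x, y, z axes, in that order (R = Rz(yaw) Ry(pitch) Rx(roll)).
In Python, from station import r, optics gives the robot as it stands. The module is installed in compiled form; this text tells all that it offers.
- The arm moves only by the shell command python3 -m handwheel 'ROWS'. ROWS is JSON, a list of rows, each an object of numbers: "fingers": the gripper command: -1 is fully open, 1 is shut, values between are in proportion; "dx", "dy", "dz": the shift along the world's x, y, z in mm; "yaw": the turn about the world's z in degrees. In form: [{"fingers": .., "dx": .., "dy": .., "dz": .., "yaw": ..}, ...]. A call has 1 to 20 rows; each row is the pose to reach, as a shift and turn from the pose commanded when the call began; what a row does not reach only later rows make up. A row lasts 1/10 s, in which the tool goes at most 50 mm and 8.59 degrees, less where a joint would pass 70% of its speed; a pose out of reach is approached as far as the arm can. A call with a gripper value outside its range is refused whole. The fingers move at their own pace and stop on an object; the grip force is fixed at half the most. Time passes only in rows, so rows that repeat a pose let the fingers close. It gives the time, the measured TCP pose, the force, the opening and the grip force at its end, in the units of the state.
- r.state(): the state, without advancing time (a new reading comes with each control period).
- optics.capture(name): name is "scene" or "top" or "wrist"; returns the picture (480x640x3 uint8, red, green, blue); there is no depth.
- optics.camera_model(name): a dict with "K" (3x3 intrinsics, pixels), "k1" (the pictures are not rectified: a ray, as slopes to the right and down, at radius r is drawn at 1 + k1 r^2 times it, then the intrinsics apply), "world_from_camera" (4x4, takes a point from camera to world coordinates); the wrist camera has in their place "mount" (4x4, takes a point from camera to tool coordinates, whose origin is the TCP and whose axes are the flange's). Camera axes: x right, y down, z forward; pixel columns grow to the right and rows downward; lengths in m; the calibration is good to about 2 mm. A picture is of the moment at which its call begins: read the wrist's pose just before it. camera_model takes no time and is no camera call.
- r.close_job(): hands the job in; it is judged then, once.
Trained networks look in the newest picture that a camera, given by its name, has taken for a name from the list of things; names that differ only in an ending like _2 or _b are one class to them, and where a whole thing is asked for, a point or a joint stands for the part that bears it (a point fixed in the world has none). Each returns a list of dicts, best first, with "p" (0 to 1); they miss things now and then, are a little off and sometimes report something else, mostly with a low value. They report only what shows in the picture. A call takes as long as a camera call. They do not tell look-alikes from the thing itself.
- optics.search_frame(camera, query): "bbox" ([left, top, right, bottom] in pixels, round what is visible of it).
- optics.cut_out(camera, query): "region" (480x640 bool, what is visible of it) and "bbox" ([left, top, right, bottom] in pixels, round what is visible of it).
The state is a dict: "time": time; "qpos": joint angles; "dq": joint speeds; "tau": joint torques, N m; "tool_pos": TCP position; "eef_rot": TCP orientation; "contact_force": force on the tool from outside, world axes, zero at the start; "ft_torque": the same for the moment, N m; "finger_gap": opening from 0.0 (shut) to 1.0 (fully open); "grip_force": force on a finger pad.
Only numpy, scipy, OpenCV 4.12 (cv2) and the standard library are available. Lean on these libraries where they do the work, as an engineer would, in place of code of your own. Each camera call takes 0.05 s, during which the arm holds its last target. There are 200 camera calls.

TASK

The next coil needs more wire drag: add the brass slotted weight from the wooden tray to the blue and the steel ones already on the stem of the felt wire brake, slid in sideways under the knob and lying flat on top of the stack, so that the brake's jaws shut under it. Leave it turned with its slot about a third of a turn from both of the other slots, so that the three slots are spread round the stem and nothing can slip off. Leave the blue and the steel weight as they are and disturb nothing else.

Things in the scene. Friction and masses are not known exactly. Their poses are not given: they have to be found in the camera images.
- brass_weight_centre (a point): The brass slotted weight to add: disc 64 mm in diameter, 16 mm thick, 0.38 kg. Point: on its axis, half-way up; z is its axis, up; x points out through the slot's mouth. The slot, 12 mm wide, runs from the axis to the rim, right through the thickness. It starts flat in one of the tray's wells, slot along the tray's +y.
- brass_weight_slot (a point): Point in the mouth of the brass weight's slot, 30 mm from the disc's axis, half-way up; same axes.
- lower_weight_centre (a point): Blue-painted steel slotted weight already on the stem, lying on the load plate: 64 mm in diameter, 16 mm thick, about 0.36 kg, same slot and axes as the brass one. Point: on its axis, half-way up.
- lower_weight_slot (a point): Point in the mouth of that weight's slot, 30 mm from its axis, half-way up.
- upper_weight_centre (a point): Bright steel slotted weight on the stem, the same as the blue one and lying on it: 64 mm in diameter, 16 mm thick. The brass one goes on top of it. Point: on its axis, half-way up.
- upper_weight_slot (a point): Point in the mouth of that weight's slot, 30 mm from its axis, half-way up.
- stem (a point): Foot of the felt wire brake's loading stem, an 8 mm upright rod: centre of the load plate's top face (68 mm in diameter), 65 mm above the bench with the jaws open. z points up the stem, x to the back of the brake; -x is its open front, where weights go in.
- knob (a point): Underside of the black knob on the stem, 64 mm above the load plate: 22 mm in diameter (wider than the slots) and 14 mm high, so weights go on only from the side, below it.
- guard (a point): Steel guard round the back and both sides of the weights, fixed to the brake: two bent 7 mm rods, inner radius 79 mm from the stem, the upper one's top 111 mm above the bench. Open at the brake's front (-x of the stem), 155 mm wide there. Point: on the upper rod at the very back.
- load_plate (a joint): How far the sprung load plate with its stem has sunk: 0 = up, felt jaws 5 mm apart; 0.005 m = down, jaws shut. A spring of about 12 N (0.2 N per mm) carries the plate and two weights; a third weight at rest shuts the jaws.
- tray_floor (a point): Fixed wooden weight tray, 94 x 270 mm, long along y. Point: centre of its floor, 8 mm above the bench. Wells at y = +60 and -60 mm. Battens 13 mm high run along both sides, 2 mm from the weights' rims, so a weight is gripped there along y only, one finger at the slot's mouth. A key 9 mm wide, 8 mm high lies in each slot.
- mat_top (a point): Black rubber mat fixed on the bench, 125 mm square and 3 mm thick, a free place to set a weight down. Point: centre of its top face.
- thin_weight_centre (a point): Thin dark steel slotted weight lying in the tray's other well: 64 mm in diameter, 10 mm thick. Point: on its axis, half-way up. To be left alone.
- copper_spool: Bystander: standing spool of brown enamelled wire with white flanges, 80 mm in diameter, 75 mm high. Origin: centre of its foot.
- bobbin: Bystander: empty white bobbin standing on end, 60 mm in diameter, 60 mm high. Origin: centre of its foot.
- screwdriver: Bystander: red-handled screwdriver lying flat, 180 mm long. Origin: its middle, on the bench.
There are look-alikes about, which are no part of the job. Of the things shaped like the part that bears brass_weight_centre, the brass one is meant.

How it is judged:
By the outcome, as a careful person would: the job done as asked, in the order asked, and still so for the second after the job is handed in, with the robot touching nothing.
It also fails if it takes over 56 s, if anything falls off the work surface, if the arm or the gripper's body presses on something with over 40 N, if the wrist force passes 120 N, or if a joint passes its speed limit or range.

## Working session

There is one attempt and no reset: what is moved stays moved. The work goes in short steps, Python scripts to look and compute and a shell command to move; the robot and the scene stay as the last step left them, time stands still between calls to the robot, and variables do not carry over. Pictures are saved under pics/ and viewed, at most 10 in all, crops included, and the job is handed in when it is done.

```bash
mkdir -p pics; cat > h.py <<'E'
import numpy as np, cv2
from station import r, optics
def cam(n, st=None):
    m=optics.camera_model(n)
    if n=="wrist":
        st=st or r.state()
        from scipy.spatial.transform import Rotation as R
        T=np.eye(4);T[:3,:3]=R.from_euler('xyz',st['eef_rot']).as_matrix();T[:3,3]=st['tool_pos']
        W=T@np.array(m['mount'])
    else: W=np.array(m['world_from_camera'])
    return np.array(m['K']),m['k1'],W
def topix(c,P):
    K,k1,W=c;P=np.atleast_2d(P);q=(P-W[:3,3])@W[:3,:3];s=q[:,:2]/q[:,2:]
    s=s*(1+k1*(s**2).sum(1,keepdims=True));return s@K[:2,:2].T+K[:2,2]
def toz(c,uv,z):
    K,k1,W=c;uv=np.atleast_2d(np.array(uv,float))
    d=(uv-K[:2,2])@np.linalg.inv(K[:2,:2]).T;s=d.copy()
    for _ in range(20): s=d/(1+k1*(s**2).sum(1,keepdims=True))
    v=np.c_[s,np.ones(len(s))]@W[:3,:3].T
    return W[:3,3]+v*((z-W[2,3])/v[:,2:])
def snap(n,f):
    im=optics.capture(n);cv2.imwrite(f,im[:,:,::-1]);return im
E
python3 - <<'E'
from h import *
a=snap("top","pics/top.png");b=snap("scene","pics/scene.png")
print(r.state(), r.grip_point_offset)
for n in("top","scene"):
    print(n,cam(n)[2].round(3).tolist())
    for q in("brass_weight_centre","upper_weight_centre","lower_weight_centre","thin_weight_centre","knob","stem","tray_floor","mat_top","guard","copper_spool","bobbin","screwdriver"):
        try: print(q,[(np.round(d['bbox']).tolist(),round(d['p'],2)) for d in optics.search_frame(n,q)][:4])
        except Exception as e: print(q,e)
E
```

```text
{'time': 0.1, 'qpos': array([-1.34108572,  0.47772323,  0.02236505,  1.55637143, -0.01150605,
        1.10933822, -0.08312022]), 'dq': array([-0.0013641 , -0.00076634,  0.00069402, -0.00230752,  0.00051505,
       -0.00053254, -0.00015638]), 'tau': array([ 3.57343277e-03, -5.97764182e+01,  1.61309447e+00, -2.81955868e+01,
        1.27221723e-02,  5.08646583e-03,  2.97755335e-06]), 'tool_pos': array([0.2235492 , 0.63631621, 0.23041155]), 'eef_rot': array([-3.13988587e+00,  1.30267407e-04,  2.80375917e+00]), 'contact_force': array([-0.01728279,  1.06624169, -0.17778161]), 'ft_torque': array([-0.00332344, -0.01047728, -0.01822734]), 'grip_force': 0.0, 'finger_gap': 0.999731817631157} 0.0187
top [[-0.014, -0.988, 0.151, 0.399], [-1.0, 0.013, -0.005, 0.065], [0.003, -0.152, -0.988, 1.277], [0.0, 0.0, 0.0, 1.0]]
brass_weight_centre [([201.0, 239.0, 228.0, 265.0], 0.98), ([202.0, 294.0, 228.0, 318.0], 0.96), ([163.0, 296.0, 189.0, 323.0], 0.79), ([358.0, 180.0, 440.0, 251.0], 0.61)]
upper_weight_centre [([385.0, 200.0, 414.0, 226.0], 0.65)]
lower_weight_centre []
thin_weight_centre [([249.0
[... 748 characters left out ...]
([221.0, 295.0, 250.0, 302.0], 0.7), ([395.0, 233.0, 423.0, 252.0], 0.62)]
thin_weight_centre [([351.0, 241.0, 373.0, 258.0], 0.74)]
knob [([225.0, 260.0, 252.0, 299.0], 0.63), ([217.0, 271.0, 249.0, 298.0], 0.17)]
stem [([218.0, 261.0, 252.0, 306.0], 0.69), ([219.0, 272.0, 246.0, 296.0], 0.63), ([398.0, 231.0, 420.0, 251.0], 0.33)]
tray_floor [([331.0, 227.0, 441.0, 268.0], 0.82)]
mat_top [([246.0, 238.0, 310.0, 274.0], 0.84)]
guard [([184.0, 261.0, 293.0, 360.0], 0.69)]
copper_spool [([326.0, 277.0, 364.0, 327.0], 0.98), ([217.0, 272.0, 250.0, 298.0], 0.41), ([395.0, 234.0, 418.0, 249.0], 0.3)]
bobbin [([128.0, 250.0, 161.0, 285.0], 0.95)]
screwdriver [([377.0, 291.0, 419.0, 308.0], 0.61)]
```

View pics/top.png

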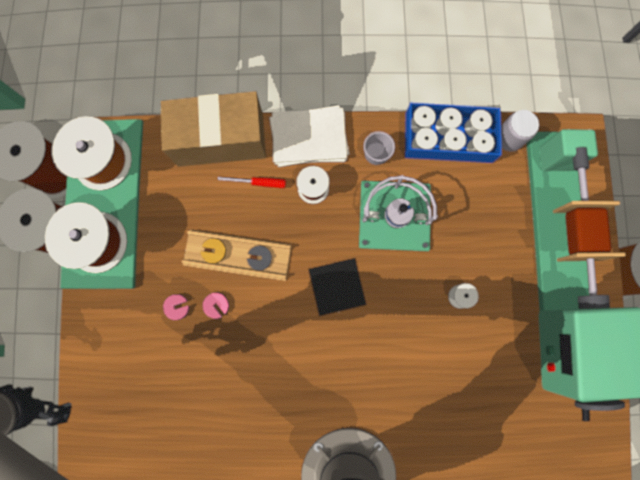

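View pics/scene.png

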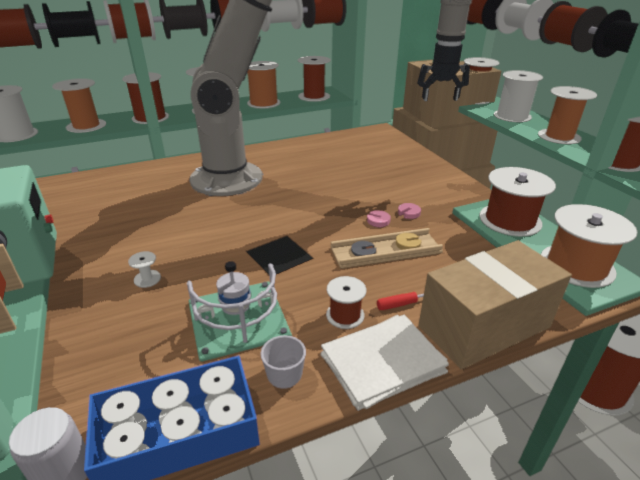

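The top view shows four look-alikes: a yellow disc in the tray at (213,250), a dark one in the tray at (260,257), and pink ones on the bench at (175,307) and (216,305). By the description, the yellow one is the brass weight. The brake is at about (400,212) and opens toward the robot.

```bash
python3 - <<'E'
from h import *
c=cam("top")
im=cv2.imread("pics/top.png")
for n,uv,z in(("brass",(213,251.5),.024),("thin",(260.5,258),.018),("steel",(399.5,213),.097),("knob",(403,207),.143),("spool",(314,183),.07),("mat",(337,287),.003)):
    print(n,toz(c,uv,z).round(4))
for q,z in(("brass_weight_centre",.024),("thin_weight_centre",.018),("tray_floor",.02),("guard",.108)):
    for d in optics.cut_out("top",q)[:1]:
        v,u=np.nonzero(d['region']);P=toz(c,np.c_[u,v],z)[:,:2];m=P.mean(0)
        w,V=np.linalg.eigh(np.cov((P-m).T));print(q,d['p'],m.round(4),np.degrees(np.arctan2(V[1,1],V[0,1])).round(1),np.sqrt(w).round(4))
a=cv2.resize(im[225:285,175:295],None,fx=6,fy=6,interpolation=cv2.INTER_CUBIC)[:,:400]
b=cv2.resize(im[170:255,350:445],None,fx=4.2,fy=4.2,interpolation=cv2.INTER_CUBIC)[:360,:399]
cv2.imwrite("pics/c1.png",np.hstack([a,b]))
m=optics.camera_model("wrist");print(np.array(m['mount']).round(3),np.array(m['K']))
E
```

```text
brass [[0.5635 0.3368 0.024 ]]
thin [[0.546  0.2157 0.018 ]]
steel [[ 0.6421 -0.1306  0.097 ]]
knob [[ 0.6469 -0.1318  0.143 ]]
spool [[0.727  0.0765 0.07  ]]
mat [[0.4705 0.0214 0.003 ]]
brass_weight_centre 0.97 [0.4238 0.4302] -175.2 [0.0168 0.0183]
thin_weight_centre 0.83 [0.5454 0.218 ] -175.5 [0.0143 0.0166]
tray_floor 0.93 [0.5529 0.2745] 80.9 [0.0291 0.0806]
guard 0.66 [ 0.6357 -0.1188] 114.9 [0.0509 0.0531]Traceback (most recent call last):
  File "<stdin>", line 12, in <module>
    return _nx.concatenate(arrs, 1, dtype=dtype, casting=casting)
           ~~~~~~~~~~~~~~~^^^^^^^^^^^^^^^^^^^^^^^^^^^^^^^^^^^^^^^
ValueError: all the input array dimensions except for the concatenation axis must match exactly, but along dimension 0, the array at index 0 has size 360 and the array at index 1 has size 357
```

```bash
python3 - <<'E'
from h import *
m=optics.camera_model("wrist");print(np.array(m['mount']).round(3),np.array(m['K']),m['k1'])
im=cv2.imread("pics/top.png")
f=lambda a:cv2.resize(a,(400,400),interpolation=cv2.INTER_CUBIC)
cv2.imwrite("pics/c1.png",np.hstack([f(im[222:282,185:245]),f(im[170:255,357:442])]))
E
python3 -m handwheel '[{"fingers":-1,"dx":42,"dy":-38,"dz":20,"yaw":4},{"fingers":-1,"dx":84,"dy":-76,"dz":20,"yaw":8},{"fingers":-1,"dx":126,"dy":-114,"dz":20,"yaw":11},{"fingers":-1,"dx":168,"dy":-152,"dz":20,"yaw":11},{"fingers":-1,"dx":210,"dy":-190,"dz":20,"yaw":11},{"fingers":-1,"dx":252,"dy":-228,"dz":20,"yaw":11},{"fingers":-1,"dx":294,"dy":-266,"dz":20,"yaw":11},{"fingers":-1,"dx":340,"dy":-300,"dz":20,"yaw":11},{"fingers":-1,"dx":340,"dy":-300,"dz":20,"yaw":11},{"fingers":-1,"dx":340,"dy":-300,"dz":20,"yaw":11},{"fingers":-1,"dx":340,"dy":-300,"dz":20,"yaw":11}]'
```

```text
[[-0.001 -0.964 -0.265  0.067]
 [ 1.    -0.001 -0.     0.001]
 [ 0.    -0.265  0.964 -0.142]
 [ 0.     0.     0.     1.   ]] [[379.63176574   0.         316.28515787]
 [  0.         379.63176574 233.70802777]
 [  0.           0.           1.        ]] -0.05577706930568318
time: 2.6
tool_pos: [0.5653, 0.3347, 0.2512]
eef_rot: [-3.141, 0.001, 2.991]
contact_force: [-0.5, 1.0, 0.2]
finger_gap: 1.0
grip_force: 0.0
```

View pics/c1.png

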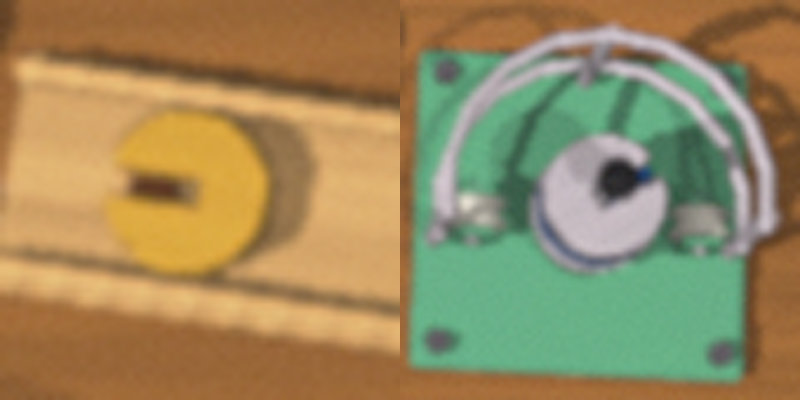

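The crop confirms the choice: the yellow brass disc sits in the tray with its slot toward +y (left in the picture). On the brake, the steel slot appears to point right (−y), with blue showing through it. The front is open toward the robot.

```bash
python3 - <<'E'
from h import *
st=r.state();im=snap("wrist","pics/w1.png");c=cam("wrist",st)
print(st['tool_pos'],st['eef_rot'])
for q,z in(("brass_weight_centre",.024),("thin_weight_centre",.018),("tray_floor",.02)):
    for d in optics.cut_out("wrist",q)[:2]:
        v,u=np.nonzero(d['region']);(ce,ra)=cv2.minEnclosingCircle(np.c_[u,v].astype(np.float32))
        P=toz(c,np.c_[u,v],z);h=cv2.minEnclosingCircle(P[:,:2].astype(np.float32));print(q,round(d['p'],2),ce,ra,'world',h,d['bbox'])
E
```

```text
[0.56533771 0.33466369 0.25117468] [-3.14100042e+00  5.21603998e-04  2.99125763e+00]
brass_weight_centre 0.93 (290.1886291503906, 51.32035827636719) 36.843929290771484 world ((0.4280211329460144, 0.33267757296562195), 0.031543515622615814) [259.3, 17.0, 323.8, 86.2]
brass_weight_centre 0.89 (320.1166076660156, 197.27676391601562) 32.51393508911133 world ((0.5638291835784912, 0.3392452597618103), 0.032229773700237274) [288.7, 167.4, 353.4, 228.6]
thin_weight_centre 0.8 (201.64515686035156, 196.0) 32.64081954956055 world ((0.5443193912506104, 0.22255313396453857), 0.03304781764745712) [169.8, 167.7, 230.1, 226.5]
tray_floor 0.98 (259.5, 190.6392364501953) 141.32090759277344 world ((0.5556278228759766, 0.28001871705055237), 0.1405966579914093) [126.1, 145.4, 398.4, 238.3]
```

View pics/w1.png

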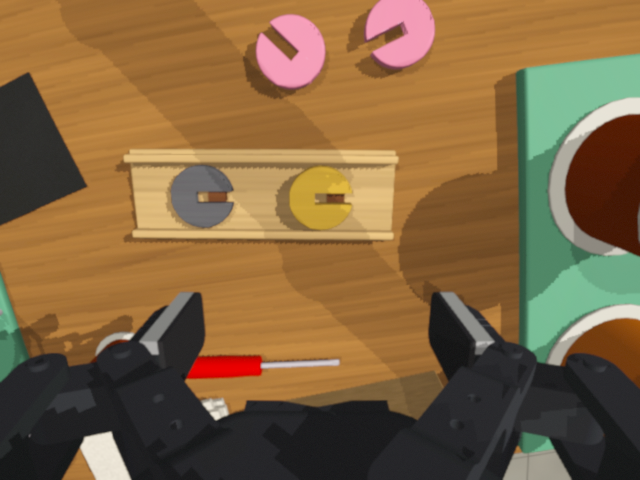

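```bash
python3 -m handwheel '[{"fingers":-1,"dx":-2,"dy":3,"dz":-50,"yaw":0},{"fingers":-1,"dx":-2,"dy":3,"dz":-100,"yaw":0},{"fingers":-1,"dx":-2,"dy":3,"dz":-150,"yaw":0},{"fingers":-1,"dx":-2,"dy":3,"dz":-190,"yaw":0},{"fingers":-1,"dx":-2,"dy":3,"dz":-215,"yaw":0},{"fingers":-1,"dx":-2,"dy":3,"dz":-232,"yaw":0},{"fingers":-1,"dx":-2,"dy":3,"dz":-240,"yaw":0},{"fingers":-1,"dx":-2,"dy":3,"dz":-246,"yaw":0},{"fingers":-1,"dx":-2,"dy":3,"dz":-246,"yaw":0},{"fingers":-1,"dx":-2,"dy":3,"dz":-246,"yaw":0}]'; python3 - <<'E'
from h import *
print(r.state())
snap("wrist","pics/w2.png")
E
```

```text
time: 3.8
tool_pos: [0.5625, 0.3405, 0.0066]
eef_rot: [3.14, 0.002, 2.996]
contact_force: [1.0, 0.3, 0.6]
finger_gap: 1.0
grip_force: 0.0
{'time': 3.8, 'qpos': array([-0.69542766,  0.71175521,  0.07919052,  1.74614836, -0.08177182,
        0.68476123,  0.85288467]), 'dq': array([ 0.00337366, -0.00256779,  0.00022505, -0.00170196,  0.00108044,
       -0.0004382 ,  0.00078141]), 'tau': array([-1.35749588e-01, -6.37088370e+01,  3.30304831e+00, -1.95850110e+01,
        2.34936015e-03,  3.90810252e-03, -1.16505057e-04]), 'tool_pos': array([0.56248679, 0.3404515 , 0.00657737]), 'eef_rot': array([3.14010830e+00, 1.50845697e-03, 2.99580466e+00]), 'contact_force': array([0.98850993, 0.26246604, 0.62603767]), 'ft_torque': array([-0.00867165,  0.03442697,  0.02333586]), 'grip_force': 0.0, 'finger_gap': 0.999671491993682}
```

View pics/w2.png

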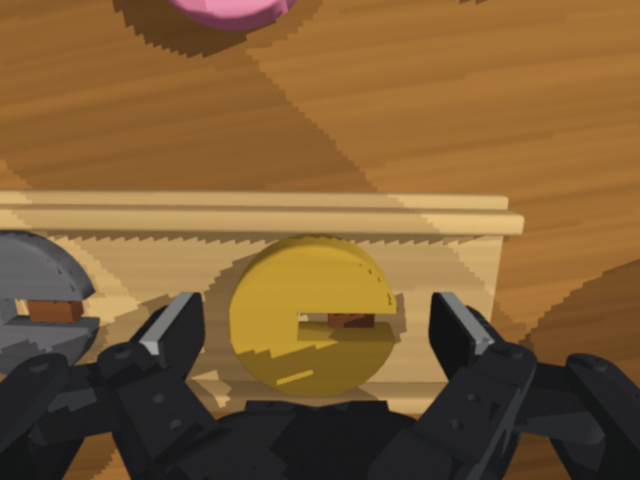

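The fingers straddle the brass weight, with the pads at columns ~200 and ~435 and the disc spanning 229–397. I'll check the centre.

```bash
python3 - <<'E'
from h import *
c=cam("wrist")
print(toz(c,[(313,316),(229,318),(397,305),(375,321)],.024).round(4), topix(c,[[.5625,.3405,.024]]))
for d in optics.cut_out("wrist","brass_weight_centre")[:2]:
    v,u=np.nonzero(d['region']);P=toz(c,np.c_[u,v],.024);print(d['p'],d['bbox'],cv2.minEnclosingCircle(P[:,:2].astype(np.float32)))
E
```

```text
[[0.5602 0.3403 0.024 ]
 [0.5566 0.3099 0.024 ]
 [0.5604 0.3708 0.024 ]
 [0.5656 0.3623 0.024 ]] [[314.59953841 321.57612855]]
0.87 [170.6, 0.0, 294.8, 31.8] ((0.45506608486175537, 0.33184918761253357), 0.019014617428183556)
0.83 [228.2, 234.9, 399.3, 395.7] ((0.5622843503952026, 0.3400791883468628), 0.033445797860622406)
```

```bash
python3 -m handwheel '[{"fingers":-0.2,"dx":0,"dy":0,"dz":-1,"yaw":0},{"fingers":1,"dx":0,"dy":0,"dz":-1,"yaw":0},{"fingers":1,"dx":0,"dy":0,"dz":-1,"yaw":0},{"fingers":1,"dx":0,"dy":0,"dz":-1,"yaw":0},{"fingers":1,"dx":0,"dy":0,"dz":-1,"yaw":0},{"fingers":1,"dx":0,"dy":0,"dz":-1,"yaw":0},{"fingers":1,"dx":0,"dy":0,"dz":-1,"yaw":0}]'
```

```text
time: 4.6
tool_pos: [0.5619, 0.3395, 0.0054]
eef_rot: [-3.142, 0.0, 2.995]
contact_force: [-3.0, -3.2, 9.0]
finger_gap: 0.705
grip_force: 63.1
```

```bash
python3 -m handwheel '[{"fingers":1,"dx":0,"dy":0,"dz":10,"yaw":0},{"fingers":1,"dx":0,"dy":0,"dz":30,"yaw":0},{"fingers":1,"dx":0,"dy":0,"dz":60,"yaw":0},{"fingers":1,"dx":-10,"dy":-30,"dz":80,"yaw":0},{"fingers":1,"dx":-22,"dy":-70,"dz":80,"yaw":0},{"fingers":1,"dx":-34,"dy":-115,"dz":80,"yaw":0},{"fingers":1,"dx":-46,"dy":-160,"dz":80,"yaw":0},{"fingers":1,"dx":-58,"dy":-205,"dz":80,"yaw":0},{"fingers":1,"dx":-70,"dy":-250,"dz":80,"yaw":0},{"fingers":1,"dx":-82,"dy":-290,"dz":80,"yaw":0},{"fingers":1,"dx":-90,"dy":-318,"dz":60,"yaw":0},{"fingers":1,"dx":-90,"dy":-318,"dz":40,"yaw":0},{"fingers":1,"dx":-90,"dy":-318,"dz":40,"yaw":0},{"fingers":1,"dx":-90,"dy":-318,"dz":40,"yaw":0}]'
```

```text
time: 6.0
tool_pos: [0.4718, 0.0224, 0.0446]
eef_rot: [3.141, -0.0, 2.996]
contact_force: [0.7, -0.6, -4.1]
finger_gap: 0.698
grip_force: 66.9
```

```bash
python3 -m handwheel '[{"fingers":1,"dx":0,"dy":0,"dz":-20,"yaw":0},{"fingers":1,"dx":0,"dy":0,"dz":-34,"yaw":0},{"fingers":1,"dx":0,"dy":0,"dz":-40,"yaw":0},{"fingers":1,"dx":0,"dy":0,"dz":-43,"yaw":0},{"fingers":1,"dx":0,"dy":0,"dz":-43,"yaw":0},{"fingers":1,"dx":0,"dy":0,"dz":-43,"yaw":0}]'
```

```text
time: 6.6
tool_pos: [0.4723, 0.0221, 0.002]
eef_rot: [3.141, 0.001, 2.996]
contact_force: [-0.2, 0.2, -3.9]
finger_gap: 0.705
grip_force: 66.9
```

```bash
python3 -m handwheel '[{"fingers":1,"dx":0,"dy":0,"dz":-1,"yaw":0},{"fingers":1,"dx":0,"dy":0,"dz":-2,"yaw":0},{"fingers":1,"dx":0,"dy":0,"dz":-2,"yaw":0}]'; python3 -m handwheel '[{"fingers":-1,"dx":0,"dy":0,"dz":0,"yaw":0},{"fingers":-1,"dx":0,"dy":0,"dz":0,"yaw":0},{"fingers":-1,"dx":0,"dy":0,"dz":0,"yaw":0},{"fingers":-1,"dx":0,"dy":0,"dz":30,"yaw":0},{"fingers":-1,"dx":0,"dy":0,"dz":80,"yaw":0},{"fingers":-1,"dx":0,"dy":0,"dz":130,"yaw":0},{"fingers":-1,"dx":20,"dy":-20,"dz":180,"yaw":0},{"fingers":-1,"dx":60,"dy":-50,"dz":210,"yaw":0},{"fingers":-1,"dx":100,"dy":-80,"dz":220,"yaw":0},{"fingers":-1,"dx":140,"dy":-110,"dz":220,"yaw":0},{"fingers":-1,"dx":165,"dy":-140,"dz":220,"yaw":0},{"fingers":-1,"dx":165,"dy":-150,"dz":220,"yaw":0},{"fingers":-1,"dx":165,"dy":-150,"dz":220,"yaw":0},{"fingers":-1,"dx":165,"dy":-150,"dz":220,"yaw":0},{"fingers":-1,"dx":165,"dy":-150,"dz":220,"yaw":0}]'
python3 - <<'E'
from h import *
st=r.state();snap("wrist","pics/w3.png")
E
```

```text
time: 6.9
tool_pos: [0.4723, 0.0219, 0.0004]
eef_rot: [3.141, 0.001, 2.995]
contact_force: [-2.0, -0.4, 9.2]
finger_gap: 0.701
grip_force: 68.4
time: 8.4
tool_pos: [0.6359, -0.1259, 0.2192]
eef_rot: [3.14, -0.001, 2.998]
contact_force: [0.1, 0.1, 0.6]
finger_gap: 1.004
grip_force: 0.0
```

View pics/w3.png

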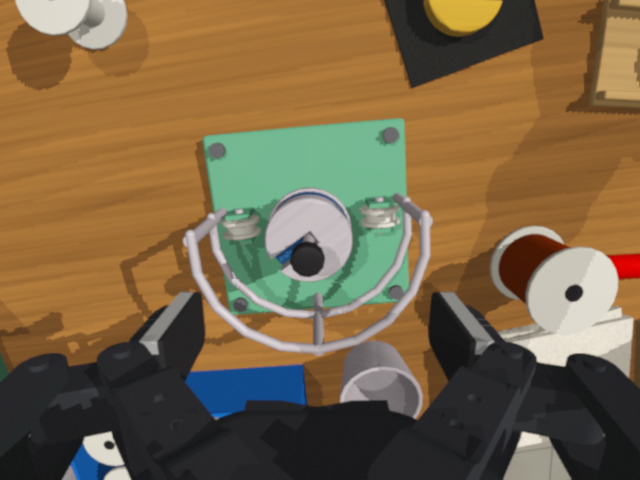

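The wrist view shows the knob at (308,260) and the steel disc centred at ~(309,237). Its slot points to the lower left, toward ~(278,262), with blue paint showing through. The blue weight's own slot isn't visible yet, so I'll zoom in and enlarge the scene view.

```bash
python3 - <<'E'
from h import *
a=cv2.imread("pics/w3.png");b=cv2.imread("pics/scene.png")
f=lambda x:cv2.resize(x,(400,480),interpolation=cv2.INTER_CUBIC)
cv2.imwrite("pics/c2.png",np.hstack([f(a[170:290,260:360]),f(b[258:318,208:258])]))
st=r.state();c=cam("wrist",st)
for q,z in(("upper_weight_centre",.097),("knob",.129),("guard",.108),("lower_weight_slot",.08),("lower_weight_centre",.081)):
    for d in optics.cut_out("wrist",q)[:2]:
        v,u=np.nonzero(d['region']);P=toz(c,np.c_[u,v],z);print(q,round(d['p'],2),d['bbox'],cv2.minEnclosingCircle(P[:,:2].astype(np.float32)))
print("slot",toz(c,[(309,237),(278,262)],.097), "knob",toz(c,(308,260),.143))
print("feet/guard plate",toz(c,[(217,150),(391,135),(240,305),(395,293)],.008).round(4))
print("guard ends/back",toz(c,[(190,237),(428,218),(318,348)],.108).round(4))
E
```

```text
upper_weight_centre 0.97 [265.9, 198.9, 351.7, 279.4] ((0.6447763442993164, -0.13167960941791534), 0.03288057819008827)
knob 0.91 [268.0, 184.6, 351.1, 276.2] ((0.6316026449203491, -0.12917575240135193), 0.029419556260108948)
knob 0.36 [183.0, 118.1, 432.3, 354.1] ((0.632496178150177, -0.12747976183891296), 0.08798632770776749)
guard 0.66 [276.2, 194.2, 347.0, 266.4] ((0.6365764141082764, -0.13098420202732086), 0.029092757031321526)
guard 0.56 [183.9, 119.7, 432.0, 355.9] ((0.638229250907898, -0.12854944169521332), 0.09597842395305634)
lower_weight_slot 0.87 [279.0, 189.4, 341.0, 262.2] ((0.642809271812439, -0.13392287492752075), 0.032000135630369186)
lower_weight_slot 0.4 [280.3, 186.7, 340.0, 275.5] ((0.6445795297622681, -0.132735013961792), 0.035508304834365845)
lower_weight_centre 0.57 [275.9, 194.1, 345.9, 267.0] ((0.6438373327255249, -0.1326402723789215), 0.03222905099391937)
slot [[ 0.64317485 -0.13139475  0.097     ]
 [ 0.65881159 -0.15684722  0.097     ]] knob [[ 0.64463141 -0.13142233  0.143     ]]
feet/guard plate [[ 0.5741 -0.2077  0.008 ]
 [ 0.5838 -0.049   0.008 ]
 [ 0.7292 -0.2172  0.008 ]
 [ 0.7387 -0.0594  0.008 ]]
guard ends/back [[ 0.6282 -0.2128  0.108 ]
 [ 0.6385 -0.0479  0.108 ]
 [ 0.7275 -0.137   0.108 ]]
```

View pics/c2.png

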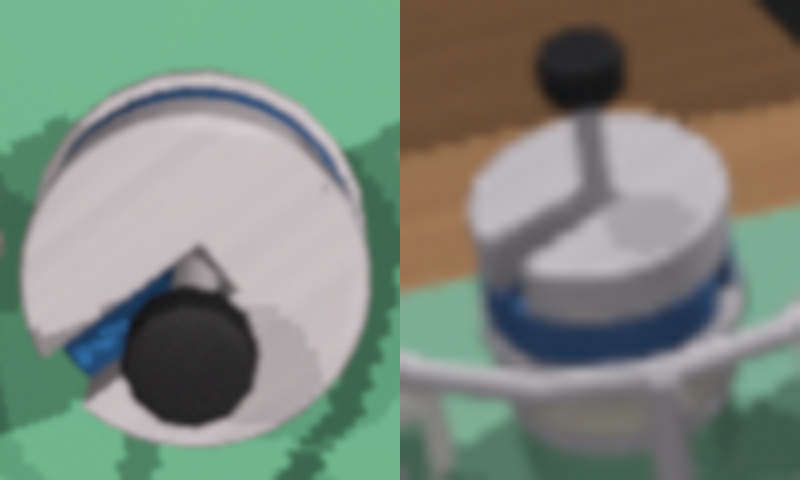

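The steel slot points to about −59° world. The blue arc is unbroken across the front, so the blue slot is probably near +60°. I'll verify by viewing from that side.

```bash
python3 -m handwheel '[{"fingers":-1,"dx":33,"dy":26,"dz":0,"yaw":-5},{"fingers":-1,"dx":66,"dy":52,"dz":0,"yaw":-11},{"fingers":-1,"dx":99,"dy":78,"dz":0,"yaw":-17},{"fingers":-1,"dx":132,"dy":104,"dz":0,"yaw":-22},{"fingers":-1,"dx":162,"dy":126,"dz":0,"yaw":-22},{"fingers":-1,"dx":162,"dy":126,"dz":0,"yaw":-22},{"fingers":-1,"dx":162,"dy":126,"dz":0,"yaw":-22},{"fingers":-1,"dx":162,"dy":126,"dz":0,"yaw":-22}]'
python3 - <<'E'
from h import *
st=r.state();a=snap("wrist","pics/w4.png");c=cam("wrist",st)
p=topix(c,[[.645,-.131,.08]])[0];print(p)
u,v=[int(t) for t in p];u=max(u,70);v=max(v,70)
k=cv2.resize(a[v-70:v+70,u-70:u+70],(560,560),interpolation=cv2.INTER_CUBIC);cv2.imwrite("pics/c3.png",k[:,:,::-1]);print(u-70,v-70)
E
```

```text
time: 9.5
tool_pos: [0.7981, -0.0035, 0.2194]
eef_rot: [-3.141, 0.0, 2.61]
contact_force: [0.7, -1.1, -0.2]
finger_gap: 0.997
grip_force: 0.0
[ 61.12923226 132.86967573]
0 62
```

View pics/c3.png

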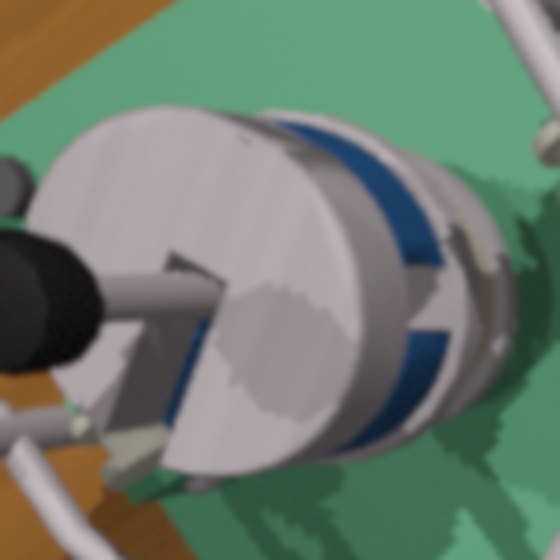

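The blue slot faces this camera at crop ~(425,298), i.e. toward about +60°, as expected. Now the exact angles, axis position and weight pose on the mat.

```bash
python3 - <<'E'
from h import *
c=cam("wrist");ang=lambda v:np.degrees(np.arctan2(v[1],v[0])).round(1)
px=lambda x,y:(x/4,y/4+62)
ax=toz(c,px(200,292),.097)[0];print("axis",ax)
A=np.array([.6447,-.1315])
for z,l in((.081,[(408,266),(410,330)]),(.065,[(440,266),(445,332)])):
    P=toz(c,[px(*q) for q in l],z)[:,:2];m=P.mean(0)-A;print(z,P.round(4),ang(m),np.hypot(*m))
P=toz(c,[px(205,320),px(170,465)],.097)[:,:2];print("steel edge",P,ang(P[1]-P[0]))
d=optics.cut_out("wrist","upper_weight_centre")
for e in d[:2]:
    v,u=np.nonzero(e['region']);print(e['bbox'],e['p'])
# mat weight from w3 pose is cropped; use top
optics.capture("top");t=cam("top")
for e in optics.cut_out("top","brass_weight_centre")[:5]:
    v,u=np.nonzero(e['region']);Q=toz(t,np.c_[u,v],.019);print(e['bbox'],round(e['p'],2),cv2.minEnclosingCircle(Q[:,:2].astype(np.float32)))
E
```

```text
axis [ 0.64742507 -0.12940282  0.097     ]
0.081 [[ 0.6591 -0.1022]
 [ 0.6684 -0.109 ]] 53.7 0.0321823047794571
0.065 [[ 0.6578 -0.1044]
 [ 0.6683 -0.1112]] 52.3 0.029982074180255884
steel edge [[ 0.6516068  -0.13172696]
 [ 0.66772155 -0.15406639]] -54.2
[7.9, 91.1, 100.8, 179.3] 0.67
[202.7, 295.9, 229.3, 317.7] 0.82 ((0.4283052086830139, 0.32973095774650574), 0.0333503894507885)
```

```bash
python3 -m handwheel '[{"fingers":-1,"dx":-45,"dy":3,"dz":0,"yaw":-8},{"fingers":-1,"dx":-90,"dy":6,"dz":0,"yaw":-16},{"fingers":-1,"dx":-135,"dy":10,"dz":0,"yaw":-24},{"fingers":-1,"dx":-180,"dy":14,"dz":0,"yaw":-32},{"fingers":-1,"dx":-225,"dy":18,"dz":0,"yaw":-40},{"fingers":-1,"dx":-270,"dy":22,"dz":0,"yaw":-48},{"fingers":-1,"dx":-310,"dy":24,"dz":-20,"yaw":-56},{"fingers":-1,"dx":-326,"dy":25,"dz":-60,"yaw":-64},{"fingers":-1,"dx":-326,"dy":25,"dz":-100,"yaw":-68},{"fingers":-1,"dx":-326,"dy":25,"dz":-120,"yaw":-68},{"fingers":-1,"dx":-326,"dy":25,"dz":-120,"yaw":-68},{"fingers":-1,"dx":-326,"dy":25,"dz":-120,"yaw":-68},{"fingers":-1,"dx":-326,"dy":25,"dz":-120,"yaw":-68}]'
python3 - <<'E'
from h import *
st=r.state();a=snap("wrist","pics/w5.png");c=cam("wrist",st);print(st['qpos'].round(2),topix(c,[st['tool_pos']*[1,1,0]+[0,0,.019]]))
for e in optics.cut_out("wrist","brass_weight_centre")[:3]:
    v,u=np.nonzero(e['region']);Q=toz(c,np.c_[u,v],.019)[:,:2].astype(np.float32);print(e['bbox'],round(e['p'],2),cv2.minEnclosingCircle(Q))
hsv=cv2.cvtColor(a,cv2.COLOR_RGB2HSV);m=cv2.inRange(hsv,(18,120,60),(35,255,255));m[300:]=0
m=cv2.morphologyEx(m,cv2.MORPH_OPEN,np.ones((3,3)));n,l,s,ce=cv2.connectedComponentsWithStats(m);i=1+s[1:,4].argmax();v,u=np.nonzero(l==i)
Q=toz(c,np.c_[u,v],.019)[:,:2].astype(np.float32);cc=cv2.minEnclosingCircle(Q);print(s[i],cc,"area-centroid dir (slot is opposite)",Q.mean(0)-cc[0])
E
```

```text
time: 11.0
tool_pos: [0.4739, 0.0228, 0.1007]
eef_rot: [3.139, -0.001, 1.425]
contact_force: [-0.9, -0.4, 0.2]
finger_gap: 1.002
grip_force: 0.0
[-0.59  0.37  0.5   2.17 -0.28  0.67 -0.05] [[316.28265051 244.11465139]]
[265.6, 191.0, 371.6, 289.9] 0.67 ((0.47591954469680786, 0.024420667439699173), 0.03279851749539375)
[ 267  189  105  103 7536] ((0.4754835367202759, 0.02413780242204666), 0.03326510265469551) area-centroid dir (slot is opposite) [ 3.88324261e-05 -1.07398070e-03]
```

View pics/w5.png

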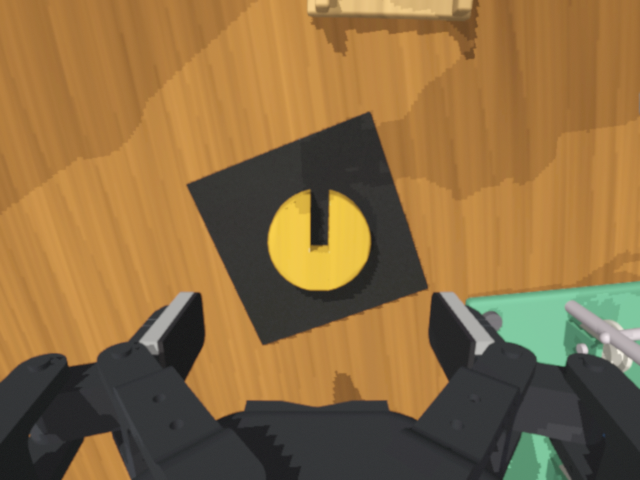

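The brass disc sits on the mat at (319,240), with its slot straight up in the image. That means the slot is along tool x and the pads will grip the plain flanks.

```bash
python3 -m handwheel '[{"fingers":-1,"dx":1,"dy":1,"dz":-40,"yaw":0},{"fingers":-1,"dx":1,"dy":1,"dz":-75,"yaw":0},{"fingers":-1,"dx":1,"dy":1,"dz":-93,"yaw":0},{"fingers":-1,"dx":1,"dy":1,"dz":-101,"yaw":0},{"fingers":-1,"dx":1,"dy":1,"dz":-101,"yaw":0},{"fingers":-1,"dx":1,"dy":1,"dz":-101,"yaw":0},{"fingers":0,"dx":1,"dy":1,"dz":-101,"yaw":0},{"fingers":1,"dx":1,"dy":1,"dz":-101,"yaw":0},{"fingers":1,"dx":1,"dy":1,"dz":-101,"yaw":0},{"fingers":1,"dx":1,"dy":1,"dz":-101,"yaw":0},{"fingers":1,"dx":1,"dy":1,"dz":-101,"yaw":0},{"fingers":1,"dx":1,"dy":1,"dz":-101,"yaw":0},{"fingers":1,"dx":1,"dy":1,"dz":-101,"yaw":0}]'
```

```text
time: 12.4
tool_pos: [0.4752, 0.024, 0.0001]
eef_rot: [3.139, -0.002, 1.425]
contact_force: [-1.9, 0.3, 14.8]
finger_gap: 0.723
grip_force: 62.1
```

```bash
python3 -m handwheel '[{"fingers":1,"dx":0,"dy":0,"dz":15,"yaw":0},{"fingers":1,"dx":0,"dy":0,"dz":50,"yaw":0},{"fingers":1,"dx":0,"dy":0,"dz":90,"yaw":-8},{"fingers":1,"dx":5,"dy":-10,"dz":125,"yaw":-16},{"fingers":1,"dx":15,"dy":-30,"dz":140,"yaw":-24},{"fingers":1,"dx":25,"dy":-55,"dz":140,"yaw":-32},{"fingers":1,"dx":35,"dy":-80,"dz":140,"yaw":-40},{"fingers":1,"dx":45,"dy":-105,"dz":140,"yaw":-48},{"fingers":1,"dx":55,"dy":-130,"dz":140,"yaw":-56},{"fingers":1,"dx":65,"dy":-145,"dz":140,"yaw":-64},{"fingers":1,"dx":75,"dy":-155,"dz":130,"yaw":-72},{"fingers":1,"dx":83,"dy":-155,"dz":115,"yaw":-80},{"fingers":1,"dx":83,"dy":-155,"dz":103,"yaw":-82},{"fingers":1,"dx":83,"dy":-155,"dz":103,"yaw":-82},{"fingers":1,"dx":83,"dy":-155,"dz":103,"yaw":-82},{"fingers":1,"dx":83,"dy":-155,"dz":103,"yaw":-82}]'
python3 - <<'E'
from h import *
st=r.state();a=snap("wrist","pics/w6.png");c=cam("wrist",st);print(st['qpos'].round(2))
x,y,z=st['tool_pos'];print(topix(c,[[.645,-.131,.143],[.645,-.131,.12],[x,y,z+.019],[x+.03,y,z+.019]]).round(1))
E
```

```text
time: 14.0
tool_pos: [0.5566, -0.131, 0.102]
eef_rot: [-3.141, -0.001, -0.005]
contact_force: [0.3, 0.5, -3.0]
finger_gap: 0.72
grip_force: 69.0
[-0.5   0.62  0.85  1.96 -0.62  0.85 -0.88]
[[317.9  40.8]
 [317.7  57.9]
 [318.8 323.5]
 [318.5 243.7]]
```

View pics/w6.png

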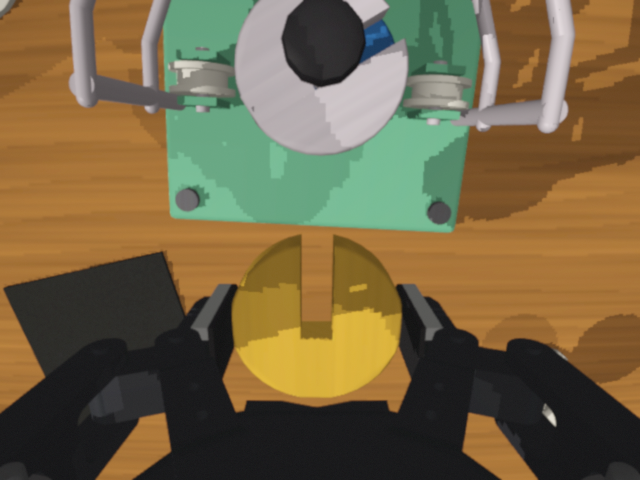

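The carried weight's slot is at column 317 and the knob at (323,39), so the stem is about 1.4 mm farther toward −y. I'll correct for that and slide in.

```bash
python3 -m handwheel '[{"fingers":1,"dx":10,"dy":-1.4,"dz":0,"yaw":0},{"fingers":1,"dx":25,"dy":-1.4,"dz":0,"yaw":0},{"fingers":1,"dx":40,"dy":-1.4,"dz":0,"yaw":0},{"fingers":1,"dx":50,"dy":-1.4,"dz":0,"yaw":0},{"fingers":1,"dx":60,"dy":-1.4,"dz":0,"yaw":0},{"fingers":1,"dx":60,"dy":-1.4,"dz":0,"yaw":0}]'; python3 -m handwheel '[{"fingers":1,"dx":8,"dy":0,"dz":0,"yaw":0},{"fingers":1,"dx":15,"dy":0,"dz":0,"yaw":0},{"fingers":1,"dx":20,"dy":0,"dz":0,"yaw":0},{"fingers":1,"dx":24,"dy":0,"dz":0,"yaw":0},{"fingers":1,"dx":27,"dy":0,"dz":0,"yaw":0},{"fingers":1,"dx":27,"dy":0,"dz":0,"yaw":0},{"fingers":1,"dx":27,"dy":0,"dz":0,"yaw":0}]'
python3 - <<'E'
from h import *
st=r.state();a=snap("wrist","pics/w7.png");c=cam("wrist",st);print(st['qpos'].round(2))
x,y,z=st['tool_pos'];print(topix(c,[[x,y,.143],[x,y,z+.019]]).round(1))
E
```

```text
time: 14.65
tool_pos: [0.6182, -0.1324, 0.1014]
eef_rot: [3.141, -0.001, -0.005]
contact_force: [0.1, 1.1, -3.5]
finger_gap: 0.718
grip_force: 69.0
time: 15.35
tool_pos: [0.6435, -0.1326, 0.1012]
eef_rot: [3.142, 0.0, -0.006]
contact_force: [0.4, 0.3, -4.0]
finger_gap: 0.719
grip_force: 69.0
[-0.44  0.74  0.82  1.75 -0.65  0.95 -0.93]
[[319.3 360.6]
 [318.8 323.6]]
```

View pics/w7.png

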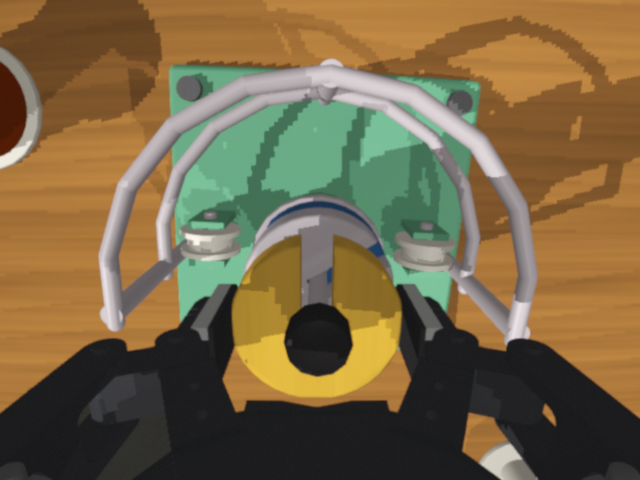

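```bash
python3 -m handwheel '[{"fingers":1,"dx":1.5,"dy":0,"dz":0,"yaw":0},{"fingers":1,"dx":3,"dy":0,"dz":0,"yaw":0},{"fingers":1,"dx":3,"dy":0,"dz":0,"yaw":0}]'; python3 -m handwheel '[{"fingers":1,"dx":1,"dy":0,"dz":0,"yaw":0},{"fingers":1,"dx":1,"dy":0,"dz":0,"yaw":0}]';python3 -m handwheel '[{"fingers":1,"dx":0.7,"dy":0,"dz":0,"yaw":0},{"fingers":1,"dx":0.7,"dy":0,"dz":0,"yaw":0}]'
```

```text
time: 15.7
tool_pos: [0.647, -0.1325, 0.1014]
eef_rot: [3.142, -0.0, -0.006]
contact_force: [-0.8, 0.8, -4.0]
finger_gap: 0.72
grip_force: 69.0
time: 15.9
tool_pos: [0.6478, -0.1325, 0.1013]
eef_rot: [3.142, -0.0, -0.006]
contact_force: [-0.5, 0.1, -3.8]
finger_gap: 0.719
grip_force: 69.0
time: 16.1
tool_pos: [0.6485, -0.1325, 0.1013]
eef_rot: [3.142, -0.0, -0.006]
contact_force: [-0.4, -0.0, -3.8]
finger_gap: 0.72
grip_force: 69.0
```

```bash
for i in 1; do :; done; python3 -m handwheel '[{"fingers":1,"dx":0.8,"dy":0,"dz":0,"yaw":0},{"fingers":1,"dx":0.8,"dy":0,"dz":0,"yaw":0}]'|grep -E "tool_pos|contact"; python3 -m handwheel '[{"fingers":1,"dx":0.8,"dy":0,"dz":0,"yaw":0},{"fingers":1,"dx":0.8,"dy":0,"dz":0,"yaw":0}]'|grep -E "tool_pos|contact"
```

```text
tool_pos: [0.6493, -0.1325, 0.1013]
contact_force: [0.1, -0.3, -3.5]
tool_pos: [0.6501, -0.1325, 0.1013]
contact_force: [0.3, -0.1, -4.1]
```

```bash
python3 - <<'E'
from h import *
st=r.state();a=snap("wrist","pics/w8.png")
hsv=cv2.cvtColor(a,cv2.COLOR_RGB2HSV);g=cv2.cvtColor(a,cv2.COLOR_RGB2GRAY)
cv2.imwrite("pics/c4.png",cv2.resize(a[225:405,225:410],(740,580),interpolation=cv2.INTER_CUBIC)[:,:,::-1])
E
```

```text
(no output)
```

View pics/c4.png

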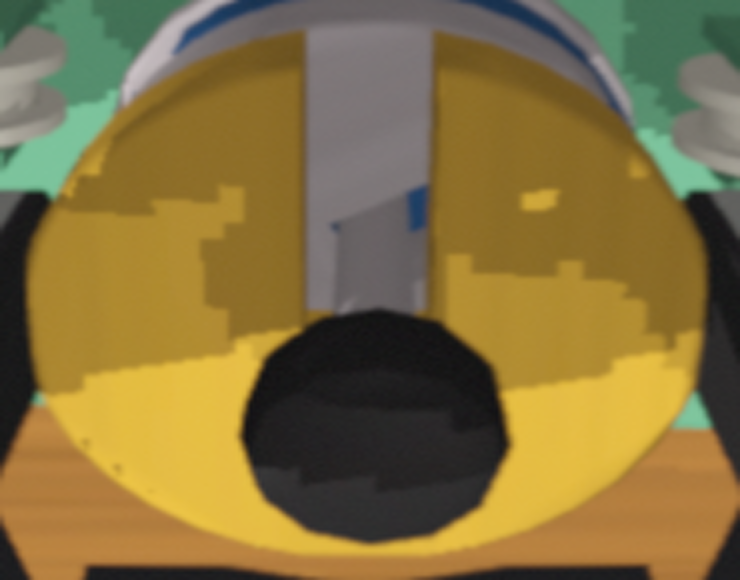

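The stem sits centred across the slot: stem edges at 335–412 in the crop, slot edges at 305–432. The knob is at about (319,357) in the full frame, almost over the TCP. I have now viewed 12 pictures against the limit of 10, so I'll view no more and go on with numbers and forces only. Next I probe for the slot's end.

```bash
python3 -m handwheel '[{"fingers":1,"dx":1,"dy":0,"dz":0,"yaw":0},{"fingers":1,"dx":1,"dy":0,"dz":0,"yaw":0}]'|grep -E "tool_pos|contact"; python3 -m handwheel '[{"fingers":1,"dx":0.7,"dy":0,"dz":0,"yaw":0},{"fingers":1,"dx":0.7,"dy":0,"dz":0,"yaw":0}]'|grep -E "tool_pos|contact"
```

```text
tool_pos: [0.6506, -0.1326, 0.1012]
contact_force: [-1.8, 0.4, -2.9]
tool_pos: [0.6507, -0.1326, 0.101]
contact_force: [-5.3, -0.2, -1.7]
```

```bash
python3 -m handwheel '[{"fingers":1,"dx":-3.2,"dy":-0.3,"dz":0,"yaw":0},{"fingers":1,"dx":-3.2,"dy":-0.3,"dz":0,"yaw":8},{"fingers":1,"dx":-3.2,"dy":-0.3,"dz":0,"yaw":16},{"fingers":1,"dx":-3.2,"dy":-0.3,"dz":0,"yaw":24},{"fingers":1,"dx":-3.2,"dy":-0.3,"dz":0,"yaw":32},{"fingers":1,"dx":-3.2,"dy":-0.3,"dz":0,"yaw":40},{"fingers":1,"dx":-3.2,"dy":-0.3,"dz":0,"yaw":45},{"fingers":1,"dx":-3.2,"dy":-0.3,"dz":0,"yaw":45}]'; python3 -m handwheel '[{"fingers":1,"dx":0,"dy":0,"dz":0,"yaw":8},{"fingers":1,"dx":0,"dy":0,"dz":0,"yaw":16},{"fingers":1,"dx":0,"dy":0,"dz":0,"yaw":24},{"fingers":1,"dx":0,"dy":0,"dz":0,"yaw":32},{"fingers":1,"dx":0,"dy":0,"dz":0,"yaw":40},{"fingers":1,"dx":0,"dy":0,"dz":0,"yaw":45},{"fingers":1,"dx":0,"dy":0,"dz":0,"yaw":45},{"fingers":1,"dx":0,"dy":0,"dz":0,"yaw":45}]'; python3 -c "
from station import r;print(r.state()['qpos'].round(2))"
```

```text
time: 17.75
tool_pos: [0.6492, -0.133, 0.1018]
eef_rot: [3.14, -0.002, 0.78]
contact_force: [0.2, 0.1, -2.7]
finger_gap: 0.72
grip_force: 69.0
time: 18.55
tool_pos: [0.6484, -0.1329, 0.1012]
eef_rot: [-3.141, -0.0, 1.56]
contact_force: [-1.6, 0.1, -3.5]
finger_gap: 0.717
grip_force: 69.0
[-0.18  0.63  0.42  1.72 -0.32  0.87  0.36]
```

```bash
python3 -m handwheel '[{"fingers":1,"dx":0.7,"dy":0,"dz":0,"yaw":0},{"fingers":1,"dx":0.7,"dy":0,"dz":0,"yaw":0}]'|grep -E "tool_pos|contact"; python3 -m handwheel '[{"fingers":1,"dx":-2,"dy":0,"dz":0,"yaw":0},{"fingers":1,"dx":-3.2,"dy":0,"dz":0,"yaw":0},{"fingers":1,"dx":-3.2,"dy":0,"dz":0,"yaw":0}]'|grep -E "tool_pos|contact";  python3 -m handwheel '[{"fingers":1,"dx":-0.8,"dy":0,"dz":0,"yaw":0},{"fingers":1,"dx":-0.8,"dy":0,"dz":0,"yaw":0}]'|grep -E "tool_pos|contact";  python3 -m handwheel '[{"fingers":1,"dx":-0.8,"dy":0,"dz":0,"yaw":0},{"fingers":1,"dx":-0.8,"dy":0,"dz":0,"yaw":0}]'|grep -E "tool_pos|contact"
```

```text
tool_pos: [0.6485, -0.1329, 0.1011]
contact_force: [-4.1, 0.8, -2.2]
tool_pos: [0.6464, -0.1329, 0.1015]
contact_force: [0.0, 0.6, -2.9]
tool_pos: [0.6453, -0.1329, 0.1014]
contact_force: [-0.3, 0.8, -4.0]
tool_pos: [0.6443, -0.1329, 0.1013]
contact_force: [0.2, -0.0, -4.3]
```

```bash
python3 -m handwheel '[{"fingers":1,"dx":1,"dy":1,"dz":0,"yaw":0},{"fingers":1,"dx":2,"dy":2,"dz":0,"yaw":6},{"fingers":1,"dx":1.9,"dy":2,"dz":0,"yaw":14},{"fingers":1,"dx":1.6,"dy":1.9,"dz":0,"yaw":22},{"fingers":1,"dx":1.3,"dy":1.8,"dz":0,"yaw":30},{"fingers":1,"dx":1,"dy":1.6,"dz":0,"yaw":38},{"fingers":1,"dx":0.8,"dy":1.4,"dz":0,"yaw":46},{"fingers":1,"dx":0.6,"dy":1.2,"dz":0,"yaw":54},{"fingers":1,"dx":0.4,"dy":0.9,"dz":0,"yaw":62},{"fingers":1,"dx":0.2,"dy":0.7,"dz":0,"yaw":70},{"fingers":1,"dx":0.1,"dy":0.4,"dz":0,"yaw":78},{"fingers":1,"dx":0.1,"dy":0.1,"dz":0,"yaw":86},{"fingers":1,"dx":0.1,"dy":0,"dz":0,"yaw":89},{"fingers":1,"dx":0.1,"dy":0,"dz":0,"yaw":89},{"fingers":1,"dx":0.1,"dy":0,"dz":0,"yaw":89}]'; python3 -c "
from station import r;print(r.state()['qpos'].round(2))"
```

```text
time: 20.95
tool_pos: [0.6445, -0.133, 0.1012]
eef_rot: [-3.142, -0.0, 3.116]
contact_force: [-0.4, -0.2, -4.0]
finger_gap: 0.714
grip_force: 69.0
[ 0.09  0.58  0.02  1.7  -0.02  0.85  1.67]
```

```bash
python3 -m handwheel '[{"fingers":1,"dx":0,"dy":0,"dz":-3,"yaw":0},{"fingers":1,"dx":0,"dy":0,"dz":-5,"yaw":0},{"fingers":1,"dx":0,"dy":0,"dz":-7,"yaw":0},{"fingers":1,"dx":0,"dy":0,"dz":-8,"yaw":0},{"fingers":1,"dx":0,"dy":0,"dz":-8,"yaw":0}]'; python3 -m handwheel '[{"fingers":1,"dx":0,"dy":0,"dz":-1,"yaw":0},{"fingers":1,"dx":0,"dy":0,"dz":-2,"yaw":0},{"fingers":1,"dx":0,"dy":0,"dz":-3,"yaw":0},{"fingers":1,"dx":0,"dy":0,"dz":-3,"yaw":0}]'
```

```text
time: 21.45
tool_pos: [0.6444, -0.1327, 0.0932]
eef_rot: [3.142, -0.0, 3.118]
contact_force: [-1.1, 1.0, -1.6]
finger_gap: 0.719
grip_force: 69.2
time: 21.85
tool_pos: [0.6445, -0.1327, 0.0902]
eef_rot: [3.141, -0.0, 3.118]
contact_force: [0.4, 0.5, -1.3]
finger_gap: 0.718
grip_force: 69.3
```

```bash
python3 -m handwheel '[{"fingers":1,"dx":0,"dy":0,"dz":-1,"yaw":0},{"fingers":1,"dx":0,"dy":0,"dz":-1,"yaw":0}]'; python3 -m handwheel '[{"fingers":0.2,"dx":0,"dy":0,"dz":-1,"yaw":0},{"fingers":-0.5,"dx":0,"dy":0,"dz":-1,"yaw":0},{"fingers":-1,"dx":0,"dy":0,"dz":-1,"yaw":0},{"fingers":-1,"dx":0,"dy":0,"dz":-1,"yaw":0},{"fingers":-1,"dx":0,"dy":0,"dz":-1,"yaw":0},{"fingers":-1,"dx":0,"dy":0,"dz":-1,"yaw":0}]'
```

```text
time: 22.05
tool_pos: [0.6445, -0.1327, 0.0894]
eef_rot: [3.141, 0.0, 3.118]
contact_force: [-1.0, 1.8, -0.2]
finger_gap: 0.718
grip_force: 69.3
time: 22.65
tool_pos: [0.6446, -0.133, 0.0883]
eef_rot: [-3.141, 0.0, 3.118]
contact_force: [-0.2, -0.1, -0.0]
finger_gap: 1.005
grip_force: 0.0
```

```bash
python3 -m handwheel '[{"fingers":-1,"dx":0,"dy":0,"dz":10,"yaw":0},{"fingers":-1,"dx":0,"dy":0,"dz":30,"yaw":0},{"fingers":-1,"dx":0,"dy":0,"dz":60,"yaw":0},{"fingers":-1,"dx":0,"dy":0,"dz":100,"yaw":0},{"fingers":-1,"dx":-10,"dy":0,"dz":132,"yaw":0},{"fingers":-1,"dx":-10,"dy":0,"dz":132,"yaw":0},{"fingers":-1,"dx":-10,"dy":0,"dz":132,"yaw":0},{"fingers":-1,"dx":-10,"dy":0,"dz":132,"yaw":0}]'
python3 - <<'E'
from h import *
st=r.state();a=snap("wrist","pics/w9.png");c=cam("wrist",st)
hsv=cv2.cvtColor(a,cv2.COLOR_RGB2HSV);m=cv2.inRange(hsv,(18,120,50),(35,255,255));m[300:]=0
n,l,s,ce=cv2.connectedComponentsWithStats(m);i=1+s[1:,4].argmax();print(s[i]);v,u=np.nonzero(l==i)
for z in(.108,.113):
    Q=toz(c,np.c_[u,v],z)[:,:2].astype(np.float32);print(z,cv2.minEnclosingCircle(Q))
x0,y0,w,h=s[i][:4]
for row in range(y0-4,y0+h+5,4): print(row,''.join({0:'.',1:'#'}[int(t==i)] for t in l[row,x0-4:x0+w+5:2]))
# gap (slot) direction: hull minus mask, in world
P=topix
hull=np.zeros_like(m);cv2.fillConvexPoly(hull,cv2.convexHull(np.c_[u,v].astype(np.int32)),1)
k=(hull>0)&(l!=i);g=cv2.morphologyEx(k.astype(np.uint8),cv2.MORPH_OPEN,np.ones((3,3)))
v2,u2=np.nonzero(g);print(len(u2),np.c_[u2,v2].mean(0), topix(c,[[.6464,-.133,.108],[.6464-.03,-.133,.108],[.6464,-.133,.138]]))
for q in("knob","guard","upper_weight_centre","lower_weight_centre","brass_weight_centre"): print(q,[(np.round(d['bbox']).tolist(),round(d['p'],2)) for d in optics.search_frame("wrist",q)][:3])
E
```

```text
time: 23.45
tool_pos: [0.6339, -0.1326, 0.2195]
eef_rot: [3.141, -0.002, 3.118]
contact_force: [-0.2, 0.1, -0.3]
finger_gap: 0.998
grip_force: 0.0
[ 272  202   90   87 4772]
0.108 ((0.6450469493865967, -0.13148292899131775), 0.032603491097688675)
0.113 ((0.6435043811798096, -0.13145850598812103), 0.03196130692958832)
198 ..................................................
202 ..................##..........#...................
206 ..............#######........#######..............
210 ..........###########........##########...........
214 ........#############........############.........
218 .......##############........#############........
222 ......###############........###############......
226 .....################........################.....
230 ....#################........#################....
234 ...##################........##################...
238 ...##################........##################...
242 ..###################........##################...
246 ..#################...........#################...
250 ..###############..............################...
254 ...####
[... 262 characters left out ...]
.
274 ........###############..#################........
278 ..........##############################..........
282 ............#########################.............
286 .................#################................
290 ..................................................
1501 [316.29713524 241.34643571] [[315.02184856 247.83165194]
 [313.89953052 205.57315303]
 [314.88180989 262.28323076]]
knob [([276.0, 186.0, 353.0, 277.0], 0.9), ([285.0, 196.0, 347.0, 234.0], 0.59)]
guard [([193.0, 125.0, 442.0, 358.0], 0.59)]
upper_weight_centre [([280.0, 198.0, 349.0, 240.0], 0.56)]
lower_weight_centre [([290.0, 194.0, 336.0, 204.0], 0.52)]
brass_weight_centre [([273.0, 201.0, 361.0, 285.0], 0.58)]
```

```bash
python3 -m handwheel '[{"fingers":-1,"dx":-40,"dy":20,"dz":20,"yaw":0},{"fingers":-1,"dx":-80,"dy":50,"dz":40,"yaw":0},{"fingers":-1,"dx":-110,"dy":90,"dz":60,"yaw":0},{"fingers":-1,"dx":-130,"dy":130,"dz":80,"yaw":0},{"fingers":-1,"dx":-130,"dy":170,"dz":100,"yaw":0},{"fingers":-1,"dx":-130,"dy":200,"dz":100,"yaw":0},{"fingers":-1,"dx":-130,"dy":200,"dz":100,"yaw":0},{"fingers":-1,"dx":-130,"dy":200,"dz":100,"yaw":0},{"fingers":-1,"dx":-130,"dy":200,"dz":100,"yaw":0}]'
python3 - <<'E'
from h import *
b=snap("scene","pics/scene2.png");a=cv2.imread("pics/scene.png")[:,:,::-1];c=cam("scene")
print("expected knob",topix(c,[[.6464,-.1325,.143],[.6464,-.1325,.138]]).round(2))
G=lambda x:cv2.resize(cv2.cvtColor(np.ascontiguousarray(x),cv2.COLOR_RGB2GRAY),None,fx=4,fy=4,interpolation=cv2.INTER_CUBIC)
def shift(n,x0,y0,x1,y1,m=6):
    t=G(a[y0:y1,x0:x1]);s=G(b[y0-m:y1+m,x0-m:x1+m]);R=cv2.matchTemplate(s,t,cv2.TM_CCOEFF_NORMED);_,v,_,p=cv2.minMaxLoc(R);print(n,"shift px",p[0]/4-m,p[1]/4-m,round(v,3))
shift("knob",222,260,240,271);shift("guard",184,320,293,352);shift("spool",326,277,364,327);shift("screwdriver",375,290,420,310);shift("bobbin",128,250,161,285);shift("thin",351,241,373,258);shift("blue lower",222,291,250,304);shift("cup",260,338,306,386)
for q in("brass_weight_centre","upper_weight_centre","lower_weight_centre"): print(q,[(np.round(d['bbox']).tolist(),round(d['p'],2)) for d in optics.search_frame("scene",q)][:3])
hsv=cv2.cvtColor(b,cv2.COLOR_RGB2HSV);m=cv2.inRange(hsv,(18,110,50),(35,255,255));m[:,260:]=0;m[:,:200]=0
n,l,s,ce=cv2.connectedComponentsWithStats(m);i=1+s[1:,4].argmax();print(s[i],"expect rim L/R",topix(c,[[.6464,-.1325,.108],[.6464,-.1325,.092],[.6464,-.1645,.1],[.6464,-.1005,.1]]).round(1))
for row in range(255,312,2): print(row,''.join('Y' if l[row,k]==i else 'B' if (95<hsv[row,k,0]<125 and hsv[row,k,1]>120) else 'k' if hsv[row,k,2]<50 else '.' for k in range(208,262)))
E
```

```text
time: 24.65
tool_pos: [0.5045, 0.0657, 0.3198]
eef_rot: [-3.141, -0.001, 3.116]
contact_force: [-0.3, 0.4, 0.2]
finger_gap: 0.996
grip_force: 0.0
expected knob [[230.54 263.48]
 [230.82 265.52]]
knob shift px 0.25 1.5 0.951
guard shift px 0.0 0.0 0.988
spool shift px 0.0 0.0 0.999
screwdriver shift px -0.25 0.0 0.981
bobbin shift px 0.0 -0.5 0.749
thin shift px -0.25 0.25 0.937
blue lower shift px 0.25 0.5 0.714
cup shift px 0.0 0.0 0.999
brass_weight_centre [([398.0, 204.0, 424.0, 217.0], 0.76), ([368.0, 210.0, 390.0, 224.0], 0.7), ([216.0, 269.0, 249.0, 296.0], 0.63)]
upper_weight_centre [([220.0, 286.0, 249.0, 300.0], 0.46)]
lower_weight_centre [([221.0, 294.0, 249.0, 302.0], 0.58)]
[216 268  33  26 566] expect rim L/R [[232.5 277.5]
 [233.3 283.7]
 [217.  284.6]
 [248.4 276.6]]
255 ...........................................kkkkkkkkkkk
257 .............................................kkkkkkkkk
259 ...............................................kkkkkkk
261 .................................................kkkkk
263 ...................................................kkk
265 ........
[... 703 characters left out ...]
.........YYYYYYYYYYYYYYYYYYYYYYYY..................
291 ..............YYYYYYYYYYYYYYYYYY......................
293 .....................YYYY.............................
295 .......................................B..............
297 ............BBB......................BB...............
299 ............BBBB.................BBBBB................
301 ..............BBBBBBBBBBBBBBBBBB......................
303 ......................................................
305 ......................................................
307 ......................................................
309 ......................................................
311 ......................................................
```

```bash
python3 - <<'E'
from h import *
b=cv2.imread("pics/scene2.png");a=cv2.imread("pics/scene.png")
for im in(a,b):
    w=np.clip(90-im[258:274,222:241].max(2).astype(float),0,None);print((w.sum(1)@np.arange(258,274))/w.sum(), [int(x) for x in im[258:276,230].max(1)])
def blue(im):
    h=cv2.cvtColor(im,cv2.COLOR_BGR2HSV);m=cv2.inRange(h,(95,120,30),(125,255,255))[285:310,212:256];v,u=np.nonzero(m);return u.mean()+212,v.mean()+285,v.max()+285,len(u)
print(blue(a),blue(b))
E
```

```text
266.5094263939029 [106, 105, 104, 75, 44, 42, 42, 42, 41, 30, 25, 24, 26, 45, 94, 115, 120, 126]
268.57340720221606 [155, 154, 157, 159, 153, 108, 54, 42, 43, 42, 41, 32, 25, 24, 24, 46, 97, 116]
(np.float64(232.4190476190476), np.float64(298.9714285714286), np.int64(302), 105) (np.float64(232.27692307692308), np.float64(299.7846153846154), np.int64(302), 65)
```

The knob dropped 2.06 px in the scene view. A full 5 mm travel predicts 2.04 px, so the jaws are shut. The brass slot is at about 179°, roughly 122–125° from each of the other two. I'm handing in.

```bash
python3 -c "
from station import r;print(r.close_job())"
```

```text
the job is handed in; nothing more can be done
None
```

The brass weight is on the stem, lying flat on the steel one with its slot about a third of a turn from both others; the jaws measured shut, nothing else I checked had moved, and the job was handed in after about 25 s of robot time, but I viewed 12 pictures, two over the limit of 10.

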